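# Clamp the glued block in the guarded bench clamp

## Robot

A 7-joint arm with a two-finger parallel gripper is mounted at the origin on the work surface. World frame = base frame: x ahead of the robot, y to its left, z up, the work surface at z = 0. Lengths are in m, angles in rad, forces in N, time in s.
With the tool pointing down it reaches from about 0.35 to 0.9 m from the base axis. Payload 8.1 kg.
Tool frame: the origin (TCP) lies midway between the tips of the shut fingers; the grasp point (between the pads) lies 19 mm behind it; z points along the fingers, y is the direction in which the jaws open and shut (so a half turn about z gives the same grasp; the last joint's range is limited). The gripper opens to 92 mm and grips with 3 to 60 N. Pads are 19 mm wide; open, the fingers measure 130 mm over their backs; the gripper's body (75 mm by 190 mm) begins 47 mm behind the grasp point.
Start: joints at [1.117, 0.434, 0.025, 1.573, -0.012, 1.134, -0.075], TCP at [0.215, -0.587, 0.227] pointing down, gripper open.
Joint ranges: [-2.62, 2.62], [-0.44, 2.09], [-1.27, 1.32], [0.08, 2.57], [-1.32, 4.46], [0.12, 2], [-2.74, 2.74]. Speed limits (rad/s): [2.22, 2.22, 3.01, 3.01, 3.14, 3.14, 3.14].

## Interface

Orientations are given as a rotation vector (axis times angle).
In Python, from cell import monitor, get_image, get_calibration, workorder, look_for, masks_of gives the robot as it stands.
- The arm moves only by the shell command python3 -m crank 'ROWS' [FORCE]. ROWS is JSON, a list of rows, each a list of 3 entries, a list of its own where there are three numbers: the shift along the tool's x, y, z in cm, then the turn about the tool's z in degrees, then the closure in counts, from 0 (fully open) to 255 (shut). A call has 1 to 5 rows; each row shifts and turns the commanded pose from where the row before left it, along the tool's axes as they then stand; what a row does not reach is not made up. A row lasts 1/10 s, in which the tool goes at most 50 mm and 8.59 degrees, less where a joint would pass 70% of its speed; a pose out of reach is approached as far as the arm can. A call with a gripper value outside its range is refused whole. The fingers move at their own pace and stop on an object; FORCE is the grip in N (left out, the last holds). Time passes only in rows, so rows that do not move let the fingers close. It gives the time, the measured TCP pose, the force and the opening at its end, in the units of the state.
- monitor.observe(): the state, without advancing time (a new reading comes with each control period).
- get_image(name): name is "scene" or "top" or "wrist"; returns (picture, depth): 480x640x3 uint8, red, green, blue; 480x640 float32, m along the optical axis (not along the pixel's ray), 0 where there is no reading.
- get_calibration(name): a dict with "fx", "fy", "cx", "cy" (pixels), "D" ([k1, k2, p1, p2, k3] as OpenCV has them; the pictures are not rectified), "R" (3x3) and "t" (3): a world point X has camera coordinates R X + t. Camera axes: x right, y down, z forward; pixel columns grow to the right and rows downward; lengths in m; the calibration is good to about 2 mm. A picture is of the moment at which its call begins: read the wrist's pose just before it. get_calibration takes no time and is no camera call; for the wrist camera it gives the pose at the moment of the call.
- workorder.sign_off(): hands the job in, once; it reports no verdict.
Trained networks look in the newest picture that a camera, given by its name, has taken for a name from the list of things; names that differ only in an ending like _2 or _b are one class to them, and where a whole thing is asked for, a point or a joint stands for the part that bears it (a point fixed in the world has none). Each returns a list of dicts, best first, with "score" (0 to 1); they miss things now and then, are a little off and sometimes report something else, mostly with a low value. They report only what shows in the picture. A call takes as long as a camera call. They do not tell look-alikes from the thing itself.
- look_for(label, camera): "location" ([x, y, z] in m, in world coordinates, good to about 4 mm: the middle of the surface that is visible of it).
- masks_of(label, camera): "region" (480x640 bool, what is visible of it).
The state is a dict: "clock": time; "joints": joint angles; "dq": joint speeds; "joint_efforts": joint torques, N m; "position": TCP position; "ee_rot": TCP orientation; "force": force on the tool from outside, world axes, zero at the start; "ft_torque": the same for the moment, N m; "width": opening from 0.0 (shut) to 1.0 (fully open).
Only numpy, scipy, OpenCV 4.12 (cv2) and the standard library are available. Lean on these libraries where they do the work, as an engineer would, in place of code of your own. Each camera call takes 0.05 s, during which the arm holds its last target.

## Task

The glued wooden block waits in the channel of the bench clamp: with closed fingertips push it along the channel fully home against the end stop, then reach down through the square window of the yellow guard and press the red lever down to its stop so that the hold-down foot comes down over the block, and draw back out. Never touch the yellow guard, do not lift the block, and leave the glue bottle, the tin and the screwdriver where they are.

Things in the scene. Friction and masses are not known exactly. Their poses are not given: they have to be found in the camera images.
- press: The bench clamp: grey base plate 280 (x) x 340 (y) x 12 mm fixed to the bench, carrying channel, bridge, lever and guard. Origin at the centre of the plate's underside. Its x points away from the robot along the channel, y to the left, z up; its yaw is within 0.3 rad of the robot's. The channel's middle lies at y = -110 mm, the lever's and window's at y = +90 mm.
- channel_end (a point): Middle of the channel floor (12 mm above the bench) at the dark steel end stop, x = +120 mm, y = -110 mm on the clamp. Axes as the clamp's. The channel runs from here 200 mm towards the robot (-x) to its open end, between aluminium rails 66 mm apart, 8 mm thick, as high as the block (40 mm); open on top but for the bridge.
- block: Glued wooden block with a dark glue line, 120 (x) x 60 (y) x 40 mm (z), about 0.2 kg, loose in the channel with 3 mm play each side. Origin at the centre of its underside; x along the channel. Starts 50 to 90 mm short of the end stop. Home: its far end touches the stop, its origin then 60 mm before point channel_end. Pushed on its near end.
- guard: The fixed yellow guard, a cage of bars over the lever. Its frame is that of body press (origin and axes coincide). It spans x = -87 to +127 mm, y = +30 to +150 mm, up to a level top sheet 6 mm thick whose upper face is 130 mm above the bench. The only way in is the square window in the top. Not to be touched.
- window (a point): Centre of the window in the guard's top, level with the upper face; x = -25 mm, y = +90 mm on the clamp. The window is 90 x 90 mm, sides parallel to the clamp's x and y.
- lever_pad (a point): Centre of the upper face of the lever's red pad (36 (x) x 40 (y) x 10 mm), under the middle of the window. It moves with the lever: about 7 mm below the guard's top face with the lever right up, about 37 mm below it with the lever fully down.
- lever (a joint): Angle of the lever, rad: 0 right up, 0.25 down at its stop. Starts between 0 and 0.06. It hinges 120 mm beyond the pad (+x side), has no spring, moves against friction (about 3 N at the pad) and stays where it is left.
- foot (a joint): Travel of the black rubber hold-down foot, m: 0 up (22 mm clear of the block), 0.0205 down, then about 1.5 mm over the block. The lever drives it (0.082 m per rad). It hangs under a blue bridge that spans the channel at x = 80 to 110 mm on the clamp, its posts 42 to 62 mm either side of the channel's middle, its top 124 mm above the bench.
- glue: Yellow glue bottle, 56 mm across, 150 mm tall, standing loose on the bench right of the clamp or left of it. Origin at the centre of its underside. Not to be moved.
- tin: Green tin, 72 mm across, 60 mm tall, standing loose on the other side of the clamp from the glue bottle. Origin at the centre of its underside. Not to be moved.
- driver: Screwdriver with a red handle, 160 mm long and under 35 mm high, lying loose on the clamp's base plate between the channel and the guard, roughly along the clamp's x. Not to be moved.
Mind the look-alikes: they are no part of the job. What is shaped like the block but blue, purple or turquoise is not meant.

How it is judged:
On the way, in this order (a step that is already met when the one before it is completed fails the run):
1. the block is pushed home against the end stop, the lever not yet pressed (x of block in the frame of channel_end above -0.064 m and value of joint lever below 0.12 rad), for 0.2 s.
2. the lever is pressed down to its stop through the window, with the block home (value of joint lever above 0.225 rad and x of block in the frame of channel_end above -0.064 m and x of the grasp point in the frame of window between -0.06 and 0.06 m and y of the grasp point in the frame of window between -0.06 and 0.06 m), for 0.1 s.
At the end, for the whole second after the job is handed in: The block lies flat in the channel within 4 mm of the end stop, at rest; the lever is down (0.225 rad or more of 0.25) and the foot with it (17.5 mm or more); glue bottle, tin and screwdriver are within 15 mm of where they started (value of joint lever above 0.225 rad and value of joint foot above 0.0175 m and x of block in the frame of channel_end above -0.064 m and z of block in the frame of channel_end below 0.004 m and linear speed of block below 0.01 m/s and distance of each of glue, tin, driver from where it was at the start of the episode below 0.015 m); the robot touches nothing.
It fails at once if the robot touches the yellow guard (contact force between any of the fingers, the arm and guard above 0.3 N).
It fails at once if the block is lifted (10 mm) or tipped (z of block in the frame of channel_end above 0.01 m or angle between block's own z axis and vertical above 0.15 rad).
It fails at once if the glue bottle, tin or screwdriver is moved (distance of any of glue, tin, driver from where it was at the start of the episode above 0.015 m).
It also fails if it takes over 45 s, if anything falls off the work surface, if the arm or the gripper's body presses on something with over 40 N, if the wrist force passes 120 N, or if a joint passes its speed limit or range.

## Working session

There is one attempt and no reset: what is moved stays moved. The work goes in short steps, Python scripts to look and compute and a shell command to move; the robot and the scene stay as the last step left them, time stands still between calls to the robot, and variables do not carry over. Pictures are saved under pics/ and viewed, and the job is handed in when it is done.

```bash
ls; mkdir -p pics; python3 - <<'E'
from cell import monitor,get_image,get_calibration,look_for
import cv2,numpy as np
s=monitor.observe();print(s)
for c in("scene","top"):
    im,d=get_image(c);cv2.imwrite(f"pics/{c}0.png",im[:,:,::-1]);np.savez(f"{c}0.npz",im=im,d=d)
    k=get_calibration(c);print(c,k)
    for l in("block","press","guard","lever_pad","glue","tin","driver"):
        print(l,[(round(r['score'],2),np.round(r['location'],3)) for r in look_for(l,c)])
E
```

```text
pics
{'clock': 0.0, 'joints': array([ 1.11739356,  0.43521121,  0.02496834,  1.5741155 , -0.01158894,
        1.1339982 , -0.07510804]), 'dq': array([ 0.00229296,  0.00088002,  0.00106819, -0.0008547 ,  0.00036491,
        0.0004193 , -0.00018779]), 'joint_efforts': array([ 5.69893837e-04, -6.67838860e+01,  9.85093117e-01, -3.14455998e+01,
       -6.07313938e-02,  4.30686632e-02,  2.27439900e-04]), 'position': array([ 0.21454712, -0.58646554,  0.22594512]), 'ee_rot': array([-3.09190273e+00, -5.47844715e-01,  6.67482483e-04]), 'force': array([-0.13438347, -0.70359709,  0.2901572 ]), 'ft_torque': array([ 0.02359406, -0.01270172, -0.0088565 ]), 'width': 1.002795484481525}
scene {'fx': 453.3090410819154, 'fy': 453.3090410819154, 'cx': 324.9560174312293, 'cy': 242.28194433133172, 'D': array([-0.0918902,  0.       ,  0.       ,  0.       ,  0.       ]), 'R': array([[ 0.62007987,  0.78439494, -0.01501763],
       [ 0.50321843, -0.41234401, -0.75943639],
       [-0.60189049,  0.46335407, -0.65040821]]), 't': array([-0.2616803 , -0.23595866,  1.64376496])}
block [(0.97, array([ 0.593, -0.204,
[... 717 characters left out ...]
]), 'R': array([[-0.01036088, -0.99994557,  0.00123181],
       [-0.99336356,  0.01015154, -0.11456781],
       [ 0.11454907, -0.00241066, -0.99341467]]), 't': array([-0.09184806,  0.55482764,  1.45325876])}
block [(0.95, array([ 0.314, -0.155,  0.04 ])), (0.86, array([ 0.645, -0.557,  0.038])), (0.71, array([ 0.609, -0.199,  0.052])), (0.71, array([ 0.39 , -0.348,  0.038]))]
press [(0.7, array([ 0.612, -0.069,  0.01 ]))]
guard [(0.8, array([ 0.674, -0.008,  0.129]))]
lever_pad [(0.55, array([0.605, 0.006, 0.115]))]
glue [(0.66, array([0.672, 0.178, 0.105])), (0.42, array([ 0.612, -0.069,  0.01 ]))]
tin [(0.93, array([ 0.634, -0.392,  0.062]))]
driver [(0.9, array([ 0.541, -0.109,  0.036]))]
```

View pics/top0.png

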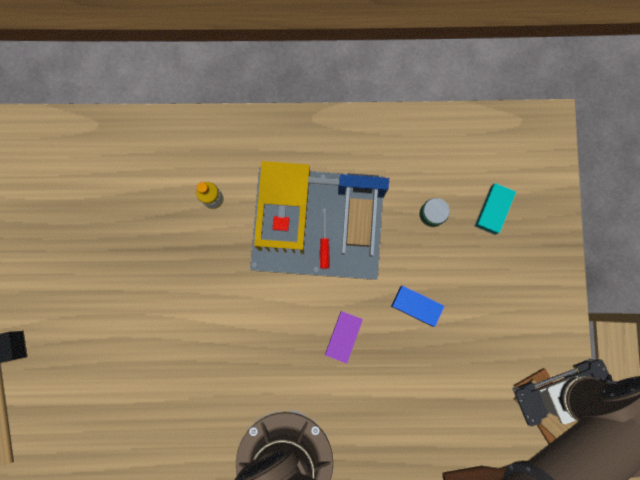

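View pics/scene0.png

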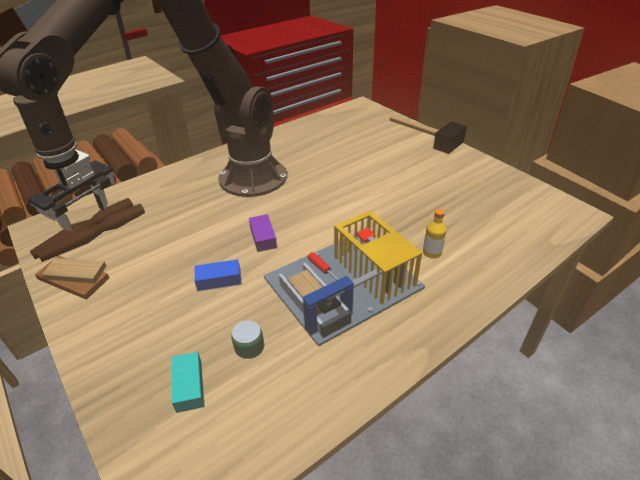

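The top view shows the clamp at about (318,225). The wooden block is in the channel at (359,222), guard at (282,205), red pad at (281,224), screwdriver at (325,248), tin at (435,211) and glue at (207,193). Four things could be the block: natural wood (359,222), blue (418,306), purple (344,337) and turquoise (496,208). Only the wooden one lies in the channel. I'll fit the clamp pose and confirm with a crop.

```bash
cat > h.py <<'E'
import numpy as np,cv2
def cloud(d,k):
    K=np.array([[k['fx'],0,k['cx']],[0,k['fy'],k['cy']],[0,0,1]])
    v,u=np.mgrid[:480,:640]
    n=cv2.undistortPoints(np.stack([u,v],-1).reshape(-1,1,2).astype(np.float32),K,k['D']).reshape(480,640,2)
    P=np.dstack([n[...,0]*d,n[...,1]*d,d])
    return (P-k['t'])@k['R']
def proj(X,k):
    K=np.array([[k['fx'],0,k['cx']],[0,k['fy'],k['cy']],[0,0,1]])
    return cv2.projectPoints(np.asarray(X,float).reshape(-1,1,3),cv2.Rodrigues(k['R'])[0],k['t'],K,k['D'])[0].reshape(-1,2)
E
python3 - <<'E'
from h import *
from cell import get_calibration
for c in("top","scene"):
    z=np.load(c+"0.npz");im=z['im'];d=z['d'];k=get_calibration(c);X=cloud(d,k)
    hsv=cv2.cvtColor(im,cv2.COLOR_RGB2HSV)
    roi=(X[...,0]>.4)&(X[...,0]<.9)&(X[...,1]>-.35)&(X[...,1]<.13)&(d>0)
    y=roi&(hsv[...,0]>20)&(hsv[...,0]<30)&(hsv[...,1]>200)&(abs(X[...,2]-.13)<.006)
    p=X[y];r=cv2.minAreaRect(p[:,:2].astype(np.float32)*1000);print(c,'guard',y.sum(),r,p[:,2].mean())
    pl=roi&(abs(X[...,2]-.012)<.004)&(hsv[...,1]<80);p=X[pl];print('plate',pl.sum(),cv2.minAreaRect(p[:,:2].astype(np.float32)*1000))
    b=roi&(hsv[...,0]>100)&(hsv[...,0]<125)&(hsv[...,1]>100)&(abs(X[...,2]-.124)<.006);p=X[b];print('bridge',b.sum(),cv2.minAreaRect(p[:,:2].astype(np.float32)*1000))
    rr=roi&(abs(X[...,2]-.052)<.005);p=X[rr];print('blocktop',rr.sum(),p.mean(0))
    red=roi&((hsv[...,0]<6)|(hsv[...,0]>174))&(hsv[...,1]>150)&(X[...,2]>.08);print('pad',red.sum(),X[red].mean(0))
    if c=="top": cv2.imwrite("pics/crop0.png",cv2.resize(im[150:290,235:405,::-1],None,fx=4,fy=4,interpolation=cv2.INTER_CUBIC))
E
```

```text
top guard 2560 ((642.2615966796875, -2.706329345703125), (119.7673110961914, 214.8872833251953), 85.27503204345703) 0.13034491891944175
plate 5345 ((584.4207763671875, -123.47889709472656), (410.9767761230469, 333.60662841796875), 85.26390075683594)
bridge 560 ((699.445556640625, -207.30685424804688), (122.56874084472656, 31.740869522094727), 85.03073120117188)
blocktop 1383 [ 0.61416657 -0.19869626  0.0522491 ]
pad 204 [0.59751859 0.0013046  0.11765496]
scene guard 0 ((0.0, 0.0), (0.0, 0.0), 0.0) nan
plate 3755 ((587.65185546875, -140.8944854736328), (442.9034729003906, 332.0694885253906), 85.17974853515625)
bridge 493 ((702.002197265625, -209.70339965820312), (122.24279022216797, 29.899030685424805), 85.83865356445312)
blocktop 1206 [ 0.63384036 -0.18212978  0.05207862]
pad 124 [ 0.59959482 -0.00163583  0.11723004]<stdin>:8: RuntimeWarning: Mean of empty slice.
  ret = ret.dtype.type(ret / rcount)
```

View pics/crop0.png

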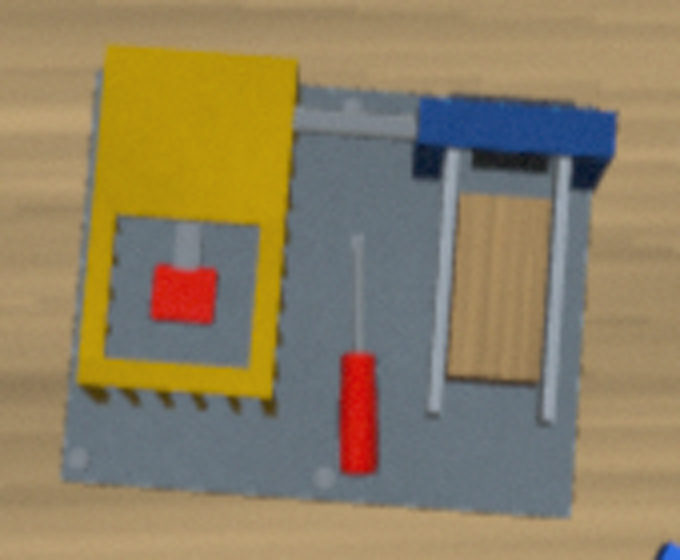

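The crop confirms that the natural-wood block in the channel at crop (500,290) is the one meant. The clamp yaw is about -4.75° with its origin near (0.615,-0.091).

```bash
cat >> h.py <<'E'
import sys
PSI=np.radians(-4.75);O=np.array([.6152,-.091])
Rc=np.array([[np.cos(PSI),-np.sin(PSI)],[np.sin(PSI),np.cos(PSI)]])
def toclamp(p): p=np.asarray(p,float); return np.hstack([(p[:2]-O)@Rc,p[2:]])
def go(x,y,z):
    "remaining shift in tool cm to clamp-frame target (mm)"
    from cell import monitor
    s=monitor.observe();p=s['position'];R=cv2.Rodrigues(np.array(s['ee_rot']))[0]
    w=np.hstack([O+Rc@(np.array([x,y])/1e3),z/1e3])
    print('t',round(s['clock'],2),'clamp mm',np.round(toclamp(p)*1e3,1),'toolyaw',round(np.degrees(np.arctan2(R[1,0],R[0,0])),2),'tilt',np.round(R[:,2],3),'w',round(s['width'],3),'F',np.round(s['force'],1),'shift cm',np.round(R.T@(w-p)*100,2),'turn',round(np.degrees(np.arctan2(R[1,0],R[0,0])-PSI),2))
if __name__=="__main__": go(*map(float,sys.argv[1:4]))
E
python3 -m crank '[[[0,0,0],8,128],[[0,0,0],8,255],[[0,0,0],8,255],[[0,0,0],0,255],[[0,0,0],0,255]]' 20; python3 h.py -125 -110 200
```

```text
clock: 1.3
position: [0.2149, -0.5869, 0.2267]
ee_rot: [3.14, -0.1, -0.0]
force: [0.8, -0.3, 0.5]
width: 0.614
t 1.3 clamp mm [-357.9 -527.4  226.7] toolyaw -3.66 tilt [-0. -0. -1.] w 0.614 F [ 0.8 -0.3  0.5] shift cm [ 24.08 -41.28   2.67] turn 1.09
```

```bash
python3 -m crank '[[[2.5,-4,0],1.1,255],[[2.5,-4,0],0,255],[[2.5,-4,0],0,255],[[2.5,-4,0],0,255],[[2.5,-4,0],0,255]]'; python3 h.py -125 -110 200
```

```text
clock: 1.8
position: [0.3569, -0.3966, 0.227]
ee_rot: [3.138, -0.131, 0.001]
force: [1.1, -0.3, -0.0]
width: 0.18
t 1.8 clamp mm [-232.1 -325.9  227. ] toolyaw -4.79 tilt [ 0.    -0.001 -1.   ] w 0.18 F [ 1.1 -0.3 -0. ] shift cm [ 10.7  -21.6    2.69] turn -0.04
```

```bash
python3 -m crank '[[[2.1,-4.3,0],0,255],[[2.1,-4.3,0],0,255],[[2.1,-4.3,0],0,255],[[2.1,-4.3,0],0,255],[[2.1,-4.3,0],0,255]]'; python3 h.py -125 -110 200
```

```text
clock: 2.3
position: [0.4802, -0.1914, 0.2271]
ee_rot: [3.138, -0.131, 0.001]
force: [0.0, -0.8, -0.5]
width: 0.0
t 2.3 clamp mm [-126.3 -111.3  227.1] toolyaw -4.79 tilt [ 0.001 -0.    -1.   ] w 0.0 F [ 0.  -0.8 -0.5] shift cm [ 0.12 -0.13  2.71] turn -0.04
```

```bash
python3 - <<'E'
from h import *
from cell import *
k=get_calibration("wrist");im,d=get_image("wrist");np.savez("wrist1.npz",im=im,d=d);cv2.imwrite("pics/w1.png",im[:,:,::-1])
print(k['fx'],-k['R'].T@k['t'])
X=cloud(d,k)
hsv=cv2.cvtColor(im,cv2.COLOR_RGB2HSV)
m=np.load  # noqa
c=((X[...,:2]-O)@Rc)*1000; z=X[...,2]*1000
# rails / block at z~52
s=(abs(z-52)<6)&(c[...,0]>-150)&(c[...,0]<125)&(abs(c[...,1]+110)<60)
for x0 in range(-90,80,20):
    q=s&(abs(c[...,0]-x0)<8)
    if q.sum(): print(x0,q.sum(),np.round(np.percentile(c[q][:,1],[0.5,99.5]),1),np.round(np.percentile(z[q],50),1))
w=s&(hsv[...,0]>8)&(hsv[...,0]<25)&(hsv[...,1]>60)
print('wood',w.sum(),np.percentile(c[w],[.5,50,99.5],axis=0).round(1))
E
```

```text
377.19965432042284 [ 0.54730177 -0.19769118  0.38487847]
-70 377 [-150.5  -68.9] 51.6
-50 1465 [-150.6  -69. ] 51.8
-30 1842 [-150.6  -69.3] 51.7
-10 1952 [-150.5  -69.6] 51.7
10 2068 [-150.5  -69.5] 51.7
30 2156 [-150.6  -69.4] 51.7
50 862 [-150.9  -69.2] 51.6
wood 9364 [[ -51.9 -137.2]
 [   0.8 -108.5]
 [  47.7  -80.1]]
```

View pics/w1.png

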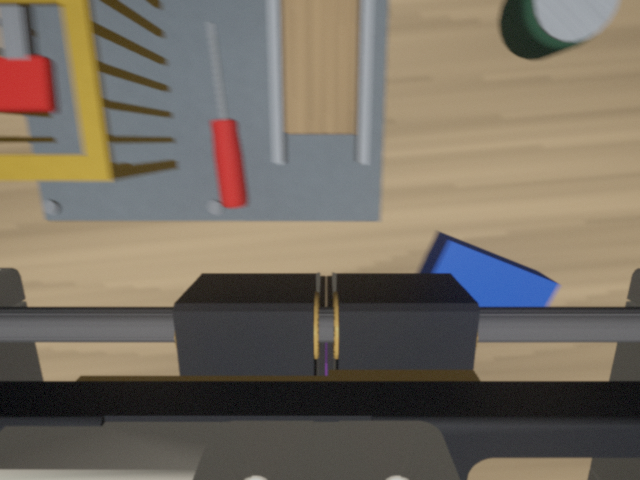

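```bash
python3 - <<'E'
from h import *
from cell import *
k=get_calibration("wrist");z=np.load("wrist1.npz");d=z['d'];X=cloud(d,k)
c=toclamp  
for r in (285,300,325,350,365,375,400):
  for u in (190,260,310,326,345,400,465):
    p=X[r,u]; q=(p[:2]-O)@Rc*1000-np.array([-126.3,-111.3]); print((r,u),round(float(d[r,u]),3),np.round(q,0),round(p[2]*1000-227),end=' | ')
  print()
# everything within the gripper, closest to tip
q=((X[...,:2]-O)@Rc*1000-np.array([-126.3,-111.3]));h=X[...,2]*1000-227
m=(d>0)&(h>-10)
for a in range(0,160,10):
  s=m&(h>=a-5)&(h<a+5)
  if s.sum()>5: print(a,s.sum(),np.percentile(q[s],[1,99],axis=0).round(0).tolist())
E
```

```text
(285, 190) 0.084 [40. 39.] 80 | (285, 260) 0.085 [40. 23.] 79 | (285, 310) 0.084 [40. 12.] 79 | (285, 326) 0.41 [-80.   9.] -227 | (285, 345) 0.084 [40.  4.] 79 | (285, 400) 0.084 [40. -8.] 79 | (285, 465) 0.369 [ -64. -127.] -188 | 
(300, 190) 0.075 [40. 36.] 88 | (300, 260) 0.076 [40. 22.] 87 | (300, 310) 0.076 [40. 12.] 88 | (300, 326) 0.169 [2. 8.] 1 | (300, 345) 0.077 [40.  5.] 87 | (300, 400) 0.076 [40. -7.] 87 | (300, 465) 0.076 [ 40. -20.] 88 | 
(325, 190) 0.076 [35. 36.] 89 | (325, 260) 0.075 [35. 22.] 90 | (325, 310) 0.076 [35. 12.] 89 | (325, 326) 0.082 [32.  8.] 83 | (325, 345) 0.076 [35.  5.] 89 | (325, 400) 0.075 [36. -6.] 90 | (325, 465) 0.074 [ 36. -19.] 90 | 
(350, 190) 0.077 [29. 36.] 89 | (350, 260) 0.076 [30. 22.] 90 | (350, 310) 0.077 [30. 12.] 89 | (350, 326) 0.387 [-136.    8.] -188 | (350, 345) 0.077 [30.  4.] 89 | (350, 400) 0.077 [30. -7.] 89 | (350, 465) 0.077 [ 30. -20.] 89 | 
(365, 190) 0.078 [26. 36.] 89 | (365, 260) 0.078 [26. 22.] 89 | (365, 310) 0.078 [26. 12.] 90 | (365, 326) 0.39 [-153.    8.] -187 | (365, 345) 0.077 [27.  4.] 90 | (365, 400) 0.079 
[... 294 characters left out ...]
0.063 [29. 31.] 104 | (400, 260) 0.063 [29. 19.] 104 | (400, 310) 0.063 [29. 11.] 104 | (400, 326) 0.063 [29.  8.] 104 | (400, 345) 0.063 [29.  5.] 104 | (400, 400) 0.063 [29. -4.] 104 | (400, 465) 0.063 [ 29. -15.] 104 | 
0 108 [[-0.0, 5.0], [15.0, 13.0]]
10 157 [[13.0, 5.0], [15.0, 13.0]]
20 163 [[13.0, 5.0], [15.0, 12.0]]
30 99 [[13.0, 6.0], [14.0, 11.0]]
40 23 [[-6.0, 6.0], [5.0, 11.0]]
50 375 [[-6.0, 6.0], [6.0, 11.0]]
60 38 [[-23.0, -73.0], [34.0, 61.0]]
70 5619 [[-24.0, -72.0], [40.0, 88.0]]
80 18068 [[-11.0, -71.0], [40.0, 87.0]]
90 24365 [[24.0, -21.0], [40.0, 48.0]]
100 15896 [[28.0, -45.0], [30.0, 64.0]]
110 32550 [[22.0, -40.0], [30.0, 58.0]]
120 7103 [[26.0, -8.0], [30.0, 52.0]]
```

```bash
python3 h.py -125 -110 200;python3 -c "
from cell import *;k=get_calibration('wrist');print(-k['R'].T@k['t'])
import numpy as np;np.set_printoptions(precision=4,suppress=True);print(k['R'])"
```

```text
t 2.35 clamp mm [-122.5 -102.   227.2] toolyaw -4.24 tilt [ 0.003  0.004 -1.   ] w 0.004 F [4.4 6.7 0.8] shift cm [-0.27  0.81  2.71] turn 0.51
[ 0.55148711 -0.18889008  0.38511928]
[[-0.0743 -0.9972 -0.0041]
 [-0.9658  0.071   0.2495]
 [-0.2485  0.0225 -0.9684]]
```

```bash
python3 -m crank '[[[0,0,0],0,255],[[0,0,0],0,255],[[0,0,0],0,255]]'; python3 h.py -110 -110 30
```

```text
clock: 2.65
position: [0.4787, -0.1945, 0.2268]
ee_rot: [3.138, -0.138, -0.0]
force: [-0.0, 0.4, -0.6]
width: 0.003
t 2.65 clamp mm [-127.5 -114.5  226.8] toolyaw -5.05 tilt [-0.    -0.001 -1.   ] w 0.003 F [-0.   0.4 -0.6] shift cm [ 1.75 -0.47 19.68] turn -0.3
```

```bash
python3 -m crank '[[[0,-0.2,3],0,255],[[0,-0.2,4],0,255],[[0,0,4],0,255],[[0,0,3],0,255],[[0,0,1],0,255]]';python3 -m crank '[[[0,0,0],0,255],[[0,0,0],0,255],[[0,0,0],0,255]]'; python3 h.py -80 -110 30
```

```text
clock: 3.15
position: [0.4772, -0.19, 0.0741]
ee_rot: [-3.138, 0.14, 0.007]
force: [-0.9, -0.2, 0.9]
width: 0.006
clock: 3.45
position: [0.4808, -0.1898, 0.0784]
ee_rot: [3.138, -0.138, 0.004]
force: [-0.4, 0.5, 1.4]
width: 0.01
t 3.45 clamp mm [-125.7 -109.6   78.4] toolyaw -5.03 tilt [ 0.003 -0.001 -1.   ] w 0.01 F [-0.4  0.5  1.4] shift cm [4.56 0.02 4.85] turn -0.28
```

```bash
python3 -m crank '[[[0,0,1],-0.3,255],[[0,0,1.5],0,255],[[0,0,1.5],0,255],[[0,0,0.7],0,255],[[0,0,0],0,255]]';python3 -m crank '[[[0,0,0],0,255],[[0,0,0],0,255],[[0,0,0],0,255]]'; python3 h.py -80 -110 30
```

```text
clock: 3.95
position: [0.4792, -0.1889, 0.029]
ee_rot: [-3.139, 0.129, 0.002]
force: [-1.1, -0.9, -0.9]
width: 0.007
clock: 4.25
position: [0.4802, -0.1892, 0.0303]
ee_rot: [3.139, -0.129, 0.002]
force: [0.3, 0.9, 0.2]
width: 0.005
t 4.25 clamp mm [-126.4 -109.1   30.3] toolyaw -4.71 tilt [ 0.001 -0.    -1.   ] w 0.005 F [0.3 0.9 0.2] shift cm [4.64 0.09 0.04] turn 0.04
```

Push slowly: contact is expected at about x=-62, and home at about -10.

```bash
python3 -m crank '[[[1,0,0],0,255],[[1,0,0],0,255],[[1,0,0],0,255],[[1,0,0],0,255],[[1,0,0],0,255]]';python3 h.py -10 -110 30; python3 -m crank '[[[0.8,0,0],0,255],[[0.8,0,0],0,255],[[0.8,0,0],0,255],[[0.8,0,0],0,255],[[0.8,0,0],0,255]]'; python3 h.py -10 -110 30
```

```text
clock: 4.75
position: [0.5307, -0.1932, 0.0297]
ee_rot: [-3.139, 0.129, -0.0]
force: [-0.6, 0.7, -1.0]
width: 0.004
t 4.75 clamp mm [ -75.8 -108.8   29.7] toolyaw -4.69 tilt [ 0. -0. -1.] w 0.004 F [-0.6  0.7 -1. ] shift cm [ 6.58  0.12 -0.03] turn 0.06
clock: 5.25
position: [0.5699, -0.1965, 0.0296]
ee_rot: [3.139, -0.129, -0.0]
force: [1.2, 0.1, -1.1]
width: 0.007
t 5.25 clamp mm [ -36.4 -108.9   29.6] toolyaw -4.71 tilt [-0. -0. -1.] w 0.007 F [ 1.2  0.1 -1.1] shift cm [ 2.64  0.11 -0.04] turn 0.04
```

```bash
python3 -m crank '[[[0.5,0,0],0,255],[[0.5,0,0],0,255],[[0.5,0,0],0,255],[[0.5,0,0],0,255],[[0.2,0,0],0,255]]'; python3 h.py -10 -110 30; python3 -m crank '[[[0.2,0,0],0,255],[[0.2,0,0],0,255]]'; python3 h.py -10 -110 30
```

```text
clock: 5.75
position: [0.5919, -0.1983, 0.0298]
ee_rot: [3.139, -0.129, 0.001]
force: [-1.5, 0.5, 0.4]
width: 0.002
t 5.75 clamp mm [ -14.3 -108.8   29.8] toolyaw -4.7 tilt [ 0. -0. -1.] w 0.002 F [-1.5  0.5  0.4] shift cm [ 0.43  0.12 -0.02] turn 0.05
clock: 5.95
position: [0.5953, -0.1986, 0.0297]
ee_rot: [3.139, -0.129, -0.0]
force: [-0.8, 0.4, -0.4]
width: 0.003
t 5.95 clamp mm [ -10.9 -108.9   29.7] toolyaw -4.71 tilt [-0. -0. -1.] w 0.003 F [-0.8  0.4 -0.4] shift cm [ 0.09  0.11 -0.03] turn 0.04
```

```bash
python3 -m crank '[[[0.1,0,0],0,255],[[0.1,0,0],0,255],[[0.1,0,0],0,255]]'; python3 h.py -10 -110 30; python3 -m crank '[[[0.1,0,0],0,255],[[0.1,0,0],0,255],[[0,0,0],0,255]]'; python3 h.py -10 -110 30
```

```text
clock: 6.25
position: [0.596, -0.1987, 0.0294]
ee_rot: [-3.139, 0.129, 0.007]
force: [-9.8, 1.5, 7.6]
width: 0.007
t 6.25 clamp mm [ -10.2 -108.9   29.4] toolyaw -4.72 tilt [-0.004  0.001 -1.   ] w 0.007 F [-9.8  1.5  7.6] shift cm [ 0.02  0.11 -0.06] turn 0.03
clock: 6.55
position: [0.5959, -0.1988, 0.029]
ee_rot: [-3.138, 0.13, 0.013]
force: [-14.6, 2.0, 9.2]
width: 0.006
t 6.55 clamp mm [ -10.3 -109.    29. ] toolyaw -4.74 tilt [-0.008  0.001 -1.   ] w 0.006 F [-14.6   2.    9.2] shift cm [ 0.03  0.1  -0.1 ] turn 0.01
```

The finger hit a firm stop at x=-10.3 with 15 N, where home should be. Backing off, going up and checking.

```bash
python3 -m crank '[[[-0.5,0,0],0,255],[[-1,0,0],0,255],[[-1,0,0],0,255],[[-1,0,-0.5],0,255],[[-0.5,0,-2],0,255]]';python3 -m crank '[[[-1,0,-4],0,255],[[-1,0,-4],0,255],[[0,0,-4],0,255],[[0,0,-3],0,255],[[0,0,-1],0,255]]';python3 -m crank '[[[0,0,0],0,255],[[0,0,0],0,255],[[0,0,0],0,255]]'; python3 h.py -25 90 200
python3 - <<'E'
from h import *
from cell import *
k=get_calibration("wrist");im,d=get_image("wrist");np.savez("wrist2.npz",im=im,d=d);cv2.imwrite("pics/w2.png",im[:,:,::-1])
X=cloud(d,k);hsv=cv2.cvtColor(im,cv2.COLOR_RGB2HSV)
c=((X[...,:2]-O)@Rc)*1000; z=X[...,2]*1000
s=(abs(z-52)<6)&(c[...,0]>-150)&(c[...,0]<135)&(abs(c[...,1]+110)<60)
w=s&(hsv[...,0]>8)&(hsv[...,0]<25)&(hsv[...,1]>60)
print('wood',w.sum(),np.percentile(c[w],[.5,50,99.5],axis=0).round(1))
g=(abs(z-130)<6)&(hsv[...,0]>20)&(hsv[...,0]<32)&(hsv[...,1]>180)
print('guard',np.percentile(c[g],[.5,99.5],axis=0).round(1),np.median(z[g]))
for name,l in(('left',0),):
    q=g&(abs(c[...,0]+25)<35); v=c[q][:,1]; print('inner y', np.round([v[v<90].max(),v[v>90].min()] if (v>90).any() else v[v<90].max(),1))
q=g&(abs(c[...,1]-80)<25); v=c[q][:,0]; print('inner x',v[v<-25].max() if (v<-25).any() else None, v[v>-25].min() if (v>-25).any() else None)
E
```

```text
clock: 7.05
position: [0.5576, -0.1954, 0.0536]
ee_rot: [-3.138, 0.129, 0.006]
force: [-1.0, -0.3, 0.7]
width: 0.004
clock: 7.55
position: [0.5416, -0.1945, 0.2188]
ee_rot: [3.137, -0.129, 0.009]
force: [0.0, -0.6, 0.7]
width: 0.002
clock: 7.85
position: [0.5394, -0.1938, 0.213]
ee_rot: [-3.138, 0.129, 0.004]
force: [-0.4, 0.2, -0.1]
width: 0.002
t 7.85 clamp mm [ -67.  -108.8  213. ] toolyaw -4.7 tilt [-0.003  0.001 -1.   ] w 0.002 F [-0.4  0.2 -0.1] shift cm [  4.22 -19.87   1.29] turn 0.05
wood 8677 [[   1.  -139.7]
 [  45.1 -109.5]
 [  96.   -80.1]]
guard [[-69.   28.4]
 [ 77.9 110.4]] 126.61863306807072
inner y 30.0
inner x -68.28026873637083 None
```

View pics/w2.png

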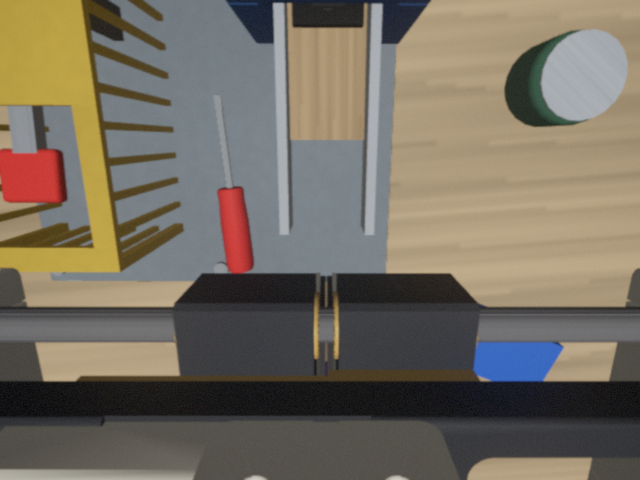

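The block's near end is now at clamp x≈+1 mm (pixel row 138), so it is home. The screwdriver, tin and lever haven't moved. Next I'll go above the window.

```bash
python3 -m crank '[[[0.5,-3,0],0,255],[[1,-4.5,0],0,255],[[1.2,-5,0],0,255],[[1,-4.5,0],0,255],[[0.5,-2.5,0],0,255]]';python3 -m crank '[[[0,0,0],0,255],[[0,0,0],0,255],[[0,0,0],0,255],[[0,0,0],0,255]]'; python3 h.py -25 90 150
```

```text
clock: 8.4
position: [0.5981, 0.0006, 0.2134]
ee_rot: [-3.137, 0.122, 0.003]
force: [0.5, -0.9, -0.6]
width: 0.004
clock: 8.8
position: [0.5976, -0.0064, 0.2144]
ee_rot: [3.138, -0.133, -0.001]
force: [0.1, -0.1, 0.3]
width: 0.004
t 8.8 clamp mm [-24.6  82.8 214.4] toolyaw -4.85 tilt [-0.001 -0.001 -1.   ] w 0.004 F [ 0.1 -0.1  0.3] shift cm [-0.04 -0.72  6.44] turn -0.1
```

```bash
python3 -m crank '[[[0,-0.3,0],0,255],[[0,-0.3,0.5],0,255],[[0,0,1.5],0,255],[[0,0,1.5],0,255],[[0,0,0.8],0,255]]';python3 -m crank '[[[0,0,0],0,255],[[0,0,0],0,255],[[0,0,0],0,255]]'; python3 h.py -25 90 120
python3 - <<'E'
from h import *
from cell import *
k=get_calibration("wrist");im,d=get_image("wrist");np.savez("wrist3.npz",im=im,d=d);cv2.imwrite("pics/w3.png",im[:,:,::-1])
X=cloud(d,k);hsv=cv2.cvtColor(im,cv2.COLOR_RGB2HSV)
c=((X[...,:2]-O)@Rc)*1000; z=X[...,2]*1000
g=(abs(z-130)<8)&(hsv[...,0]>20)&(hsv[...,0]<32)&(hsv[...,1]>180)
print('guard',np.percentile(c[g],[.5,99.5],axis=0).round(1),np.median(z[g]))
q=g&(abs(c[...,0]-0)<15); v=c[q][:,1]; print('inner y', v[v<90].max(),v[v>90].min())
q=g&(abs(c[...,1]-90)<25); v=c[q][:,0]; print('inner x',v.min())
im,d=get_image("scene");cv2.imwrite("pics/s3.png",cv2.resize(im[180:330,270:470,::-1],None,fx=4,fy=4))
E
```

```text
clock: 9.3
position: [0.5977, 0.0015, 0.1703]
ee_rot: [3.139, -0.129, -0.003]
force: [-1.7, 0.4, 0.6]
width: 0.005
clock: 9.6
position: [0.5989, 0.0015, 0.1725]
ee_rot: [-3.139, 0.129, -0.002]
force: [-0.1, 0.4, -0.8]
width: 0.004
t 9.6 clamp mm [-23.9  90.9 172.5] toolyaw -4.71 tilt [ 0.001  0.    -1.   ] w 0.004 F [-0.1  0.4 -0.8] shift cm [-0.12  0.09  5.25] turn 0.04
guard [[-17.4  45.2]
 [-17.4  45.2]] 128.09177745220612Traceback (most recent call last):
  File "<stdin>", line 8, in <module>
    return umr_maximum(a, axis, None, out, keepdims, initial, where)
ValueError: zero-size array to reduction operation maximum which has no identity
```

View pics/w3.png

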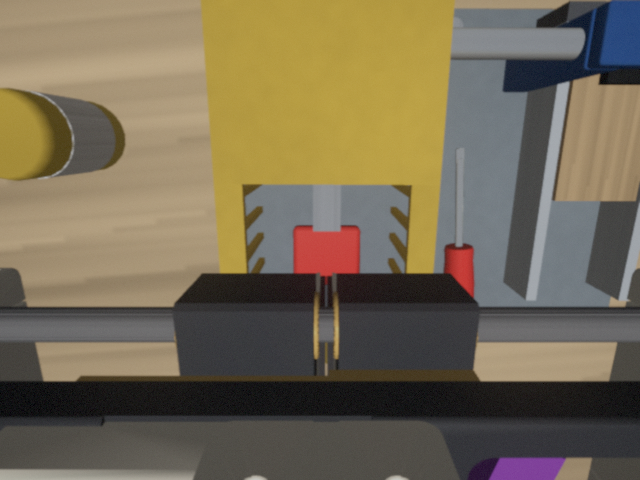

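```bash
python3 - <<'E'
from h import *
from cell import *
k=get_calibration("wrist")
for x,y in((20,135),(20,45)):
    print(proj([*(O+Rc@np.array([x,y])/1e3),.13],k).round(1))
im,d=get_image("scene");cv2.imwrite("pics/s3.png",cv2.resize(im[150:330,250:470,::-1],None,fx=3.5,fy=3.3))
E
```

```text
[[241.1 186.3]]
[[411.  186.4]]
```

View pics/s3.png

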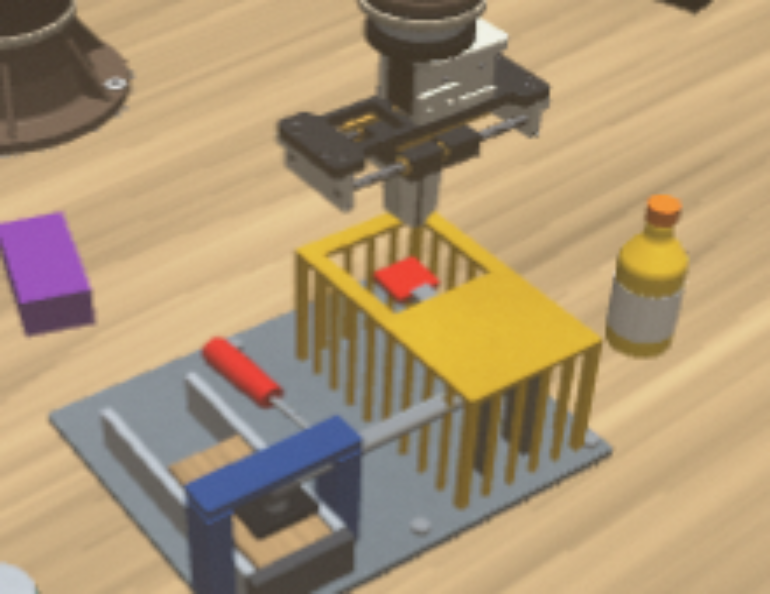

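The window edges at (244–409, row 184) match their projection to within 3 px. The tool is centred over the pad, so I'm descending.

```bash
python3 -m crank '[[[0,0.1,0.5],0,255],[[0,0,1],0,255],[[0,0,1],0,255],[[0,0,1],0,255],[[0,0,0.6],0,255]]'; python3 h.py -25 90 93;python3 -m crank '[[[0,0,0.4],0,255],[[0,0,0.4],0,255],[[0,0,0.4],0,255],[[0,0,0.4],0,255],[[0,0,0.4],0,255]]'; python3 h.py -25 90 93
```

```text
clock: 10.2
position: [0.5976, 0.0004, 0.1291]
ee_rot: [3.139, -0.129, -0.003]
force: [-0.1, -0.1, -0.7]
width: 0.005
t 10.2 clamp mm [-25.1  89.6 129.1] toolyaw -4.71 tilt [-0.002 -0.    -1.   ] w 0.005 F [-0.1 -0.1 -0.7] shift cm [ 0.02 -0.04  3.61] turn 0.04
clock: 10.7
position: [0.5983, 0.0005, 0.1107]
ee_rot: [-3.139, 0.129, -0.0]
force: [-0.8, 0.3, 2.0]
width: 0.009
t 10.7 clamp mm [-24.4  89.8 110.7] toolyaw -4.71 tilt [ 0.  0. -1.] w 0.009 F [-0.8  0.3  2. ] shift cm [-0.06 -0.02  1.77] turn 0.04
```

```bash
python3 -m crank '[[[0,0,0.4],0,255],[[0,0,0.4],0,255],[[0,0,0.4],0,255],[[0,0,0.3],0,255],[[0,0,0.2],0,255]]'; python3 h.py -25 90 93;python3 -m crank '[[[0,0,0.1],0,255],[[0,0,0.1],0,255],[[0,0,0.1],0,255]]'; python3 h.py -25 90 93
```

```text
clock: 11.2
position: [0.5985, 0.0005, 0.0936]
ee_rot: [-3.139, 0.129, -0.0]
force: [-3.9, 0.0, 12.3]
width: 0.007
t 11.2 clamp mm [-24.3  89.8  93.6] toolyaw -4.7 tilt [ 0.  0. -1.] w 0.007 F [-3.9  0.  12.3] shift cm [-0.07 -0.02  0.06] turn 0.05
clock: 11.5
position: [0.5987, 0.0005, 0.0929]
ee_rot: [3.139, -0.129, 0.002]
force: [-13.3, -0.3, 32.8]
width: 0.004
t 11.5 clamp mm [-24.1  89.8  92.9] toolyaw -4.71 tilt [ 0.001 -0.    -1.   ] w 0.004 F [-13.3  -0.3  32.8] shift cm [-0.09 -0.02 -0.01] turn 0.04
```

The force rose to 33 N at z=93 mm, so the lever is at its stop. Now drawing straight out.

```bash
python3 -m crank '[[[0,0,-0.3],0,255],[[0,0,-0.5],0,255],[[0,0,-1],0,255],[[0,0,-1],0,255],[[0,0,-1.5],0,255]]'; python3 h.py -25 90 93;python3 -m crank '[[[0,0,-2],0,255],[[0,0,-3],0,255],[[0,0,-3],0,255],[[0,0,-3],0,255],[[0,0,-2],0,255]]';python3 -m crank '[[[-2,0,0],0,255],[[-4,0,0],0,255],[[-4,0,0],0,255],[[-3,0,0],0,255],[[-1,0,0],0,255]]'; python3 -m crank '[[[0,0,0],0,255],[[0,0,0],0,255],[[0,0,0],0,255],[[0,0,0],0,255],[[0,0,0],0,255]]'; python3 h.py -25 90 93
python3 - <<'E'
from h import *
from cell import *
for c in("wrist","scene","top"):
    k=get_calibration(c);im,d=get_image(c);cv2.imwrite(f"pics/{c}4.png",im[:,:,::-1])
    X=cloud(d,k);hsv=cv2.cvtColor(im,cv2.COLOR_RGB2HSV);C=((X[...,:2]-O)@Rc)*1000;z=X[...,2]*1000
    w=(abs(z-52)<6)&(C[...,0]>-150)&(C[...,0]<135)&(abs(C[...,1]+110)<34)&(hsv[...,0]>8)&(hsv[...,0]<25)&(hsv[...,1]>60)
    if w.sum()>20: print(c,'wood',np.percentile(C[w],[.5,99.5],axis=0).round(1).tolist())
    red=(abs(C[...,0]+25)<40)&(abs(C[...,1]-90)<40)&((hsv[...,0]<6)|(hsv[...,0]>174))&(hsv[...,1]>150)
    if red.sum(): print('pad z',np.median(z[red]))
    if c!="wrist":
        for l in("glue","tin","driver"): print(l,[(round(r['score'],2),np.round(r['location'],3)) for r in look_for(l,c)][:1])
    if c=="scene": cv2.imwrite("pics/s4.png",cv2.resize(im[180:360,250:470,::-1],None,fx=3.5,fy=3.3))
E
```

```text
clock: 12.0
position: [0.5981, 0.0004, 0.1341]
ee_rot: [3.139, -0.129, -0.001]
force: [0.5, -0.1, -0.2]
width: 0.008
t 12.0 clamp mm [-24.6  89.6 134.1] toolyaw -4.71 tilt [-0.001 -0.    -1.   ] w 0.008 F [ 0.5 -0.1 -0.2] shift cm [-0.04 -0.04  4.11] turn 0.04
clock: 12.5
position: [0.599, 0.0005, 0.2669]
ee_rot: [-3.139, 0.129, -0.005]
force: [0.2, -0.7, 0.2]
width: 0.003
clock: 13.0
position: [0.4562, 0.0121, 0.2645]
ee_rot: [3.139, -0.128, 0.0]
force: [0.4, 0.7, 0.7]
width: 0.007
clock: 13.5
position: [0.4593, 0.0119, 0.2634]
ee_rot: [-3.139, 0.129, 0.001]
force: [0.5, -0.1, -0.2]
width: 0.005
t 13.5 clamp mm [-163.9   89.7  263.4] toolyaw -4.71 tilt [-0.001  0.    -1.   ] w 0.005 F [ 0.5 -0.1 -0.2] shift cm [13.9  -0.02 17.04] turn 0.04
wrist wood [[0.5, -142.6], [21.9, -79.7]]
pad z 92.54308619164703
scene wood [[-1.1, -140.9], [120.7, -78.0]]
pad z 92.95555039858313
glue []
tin [(0.57, array([ 0.654, -0.404,  0.057]))]
driver [(0.65, array([ 0.543, -0.109,  0.035]))]
top wood [[-1.7, -138.9], [89.2, -79.1]]
pad z 93.30351955977923
glue [(0.66, array([0.675, 0.18 , 0.103]))]
tin [(0.78, array([ 0.636, -0.393,  0.061]))]
driver [(0.77, array([ 0.54 , -0.109,  0.036]))]
```

View pics/s4.png

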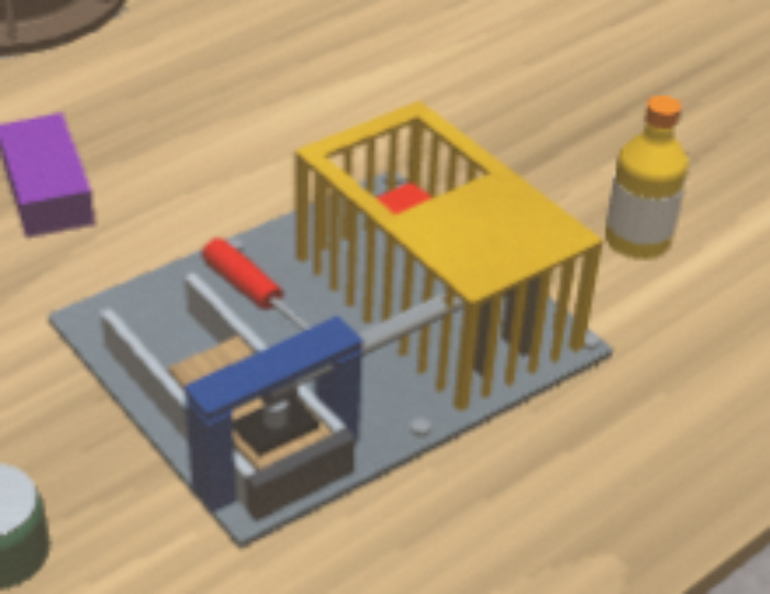

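View pics/wrist4.png

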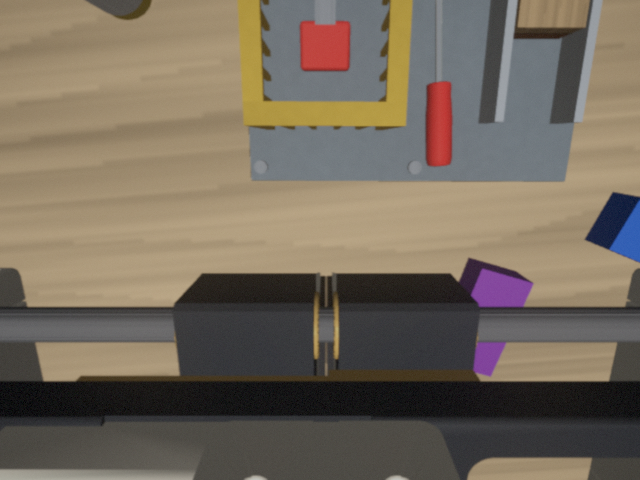

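The pad is at z≈93 mm, which is fully down, and the foot (crop 275,430) is down over the block. The block is home, nothing loose has moved, and the arm is clear.

```bash
python3 -c "
from cell import workorder;print(workorder.sign_off())"
```

```text
the job is handed in; nothing more can be done
None
```

The block is home against the end stop, the red lever is down at its stop, and the job was handed in at about 14 s. No verdict was reported.

- **Block:** I pushed it with closed fingertips to a firm stop at 15 N. Afterwards its near end measured about 0 mm on the clamp (−1.7 to +1 mm depending on the camera), where home is 0.
- **Lever and foot:** I pressed the pad through the window until the force reached 33 N at z = 93 mm, then drew straight out. The pad measured 92.5 to 93.3 mm high, about 37 mm below the guard's top, which is fully down. The scene picture shows the foot down over the block. The joint values themselves can't be read, so I inferred them from these.
- **Guard:** The tool stayed within about 1 mm of the window's centre line, and I saw no sign of contact.
- **Loose things:** The tin and screwdriver are within 3 mm of their first readings in both cameras. The glue bottle is within 4 mm in the top camera. The network missed the bottle in the last scene picture, but it is visible there, still standing.

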